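# Slide the porcelain dish to the other ring of the warming plate

## Task

The porcelain dish stands in one of the two marked rings of the warming plate, under a clear splash guard. Slide it gently along the plate, without lifting or tipping it, until it stands wholly inside the other ring under the other guard, its two lugs again in line with the length of the plate, and let go of it. The guards leave only the lug nearer the middle within reach, so you will need to let go halfway and take it again by the other; leave the bottle, mortar and beaker where they are.

Things in the scene. Friction and masses are not known exactly. Their poses are not given: they have to be found in the camera images.
- plate: fixed white warming plate with a flat black top, 220 (x) x 600 (y) x 50 mm high; origin at the centre of its underside, z up, y along its length, top face at z = 50 mm. A clear splash guard stands over each end; between them 230 mm of its length is open from above.
- guard_left (a point): middle of the inner edge of the left (+y) guard's roof, on its upper face; axes as the plate's. Guard: flat clear acrylic roof, 200 mm in x, running 165 mm outward (+y) from here; underside 70 mm, upper face 75 mm above the plate's top (screw caps to 79 mm); four 8 mm steel posts at its corners, 186 mm apart in x; ends open
- guard_right (a point): the same point of the right (-y) guard, which is alike and runs 165 mm outward (-y) from here
- ring_start: painted flat white ring on the plate's top face (inner diameter 124 mm, outer 132 mm), in which the dish stands at the start; 160 mm from the plate's middle along its length, at either end; origin at its centre on the top face
- ring_goal: the other ring, alike, 160 mm from the middle at the other end of the plate, where the dish must go; origin at its centre on the top face
- dish: loose round white porcelain dish, open on top, rim diameter 100 mm, foot 72 mm, 50 mm high, wall 5 mm, about 0.4 kg, with two opposed straight lugs along its +y and -y: bars 18 mm wide (x), 14 mm high, centre line 32 mm above the underside, reaching out to 105 mm from the dish's axis (outer 55 mm free of the wall). Origin at the centre of its underside, z up
- bottle: bystander: amber glass bottle, 72 mm diameter, 170 mm tall, beside the plate's right end (-y); origin at the centre of its underside
- mortar: bystander: white porcelain mortar bowl, 90 mm diameter, 50 mm high, beyond the plate's far side; origin at the centre of its underside
- beaker: bystander: small glass beaker, 52 mm diameter, 70 mm high, beyond the plate's far side; origin at the centre of its underside
Things that resemble listed ones, but are neither listed nor needed, are in the scene too. Several things have the shape of the dish; the one meant has the colours described above.

How it is judged:
At the end, for the whole second after the job is handed in: The dish stands at rest, flat and upright on the plate's top, released, its centre within 15 mm of the centre of the goal ring and its lugs within 0.25 rad (14 degrees) of the plate's length (horizontal distance between dish and ring_goal below 0.015 m and z of dish in the frame of plate below 0.054 m and angle between dish's own z axis and vertical below 0.08 rad and angle between the y axis of dish and the y axis of plate, either way round below 0.25 rad and linear speed of dish below 0.02 m/s and contact force between the fingers and dish below 0.1 N); the robot touches nothing.
It fails at once if the dish is lifted more than 8 mm off the plate (z of dish in the frame of plate above 0.058 m).
It fails at once if the dish leaves the plate's top (z of dish in the frame of plate below 0.044 m).
It fails at once if the dish is tipped by more than 0.2 rad (angle between dish's own z axis and vertical above 0.2 rad).
It fails at once if the dish is shoved faster than 0.4 m/s (linear speed of dish above 0.4 m/s).
It fails at once if the bottle, mortar or beaker is moved by more than 20 mm or tipped over (distance of any of bottle, mortar, beaker from where it was at the start of the episode above 0.02 m or angle between any of bottle, mortar, beaker's own z axis and vertical above 0.3 rad).
It also fails if it takes over 48 s, if anything falls off the work surface, if the arm or the gripper's body presses on something with over 40 N, if the wrist force passes 120 N, or if a joint passes its speed limit or range.

## Robot

A 6-joint arm with a two-finger parallel gripper is mounted at the origin on the work surface. World frame = base frame: x ahead of the robot, y to its left, z up, the work surface at z = 0. Lengths are in m, angles in rad, forces in N, time in s.
With the tool pointing down it reaches from about 0.35 to 0.975 m from the base axis. Payload 4.9 kg.
Tool frame: the origin (TCP) lies at the very end of the fingers, on their centre line; the grasp point (between the pads) lies 19 mm behind it; z points along the fingers, y is the line along which they close (so a half turn about z gives the same grasp; the last joint's range is limited). The gripper opens to 85 mm and grips with 20 to 120 N. Pads are 22 mm wide; open, the fingers measure 114 mm over their backs; the gripper's body (76 mm by 85 mm) begins 54 mm behind the grasp point. The pads swing forward as they close: fully open they stand 13 mm farther back than shut.
Start: joints at [1.139, 0.053, 1.613, -0, 1.476, -0.119], TCP at [0.192, 0.595, 0.231] pointing down, gripper open.
Joint ranges: [-3.01, 3.01], [-1.01, 2.22], [0.06, 2.58], [-1.02, 4.17], [0.09, 2.62], [-3.14, 3.14]. Speed limits (rad/s): [2.57, 2.57, 3.14, 3.14, 3.14, 3.14].

## Interface

Orientations are given as a unit quaternion [w, x, y, z].
In Python, from plant import manip gives the robot as it stands.
- The arm moves only by the shell command python3 -m pendant 'ROWS'. ROWS is JSON, a list of rows, each a list of 3 entries, a list of its own where there are three numbers: the opening, from 0 (shut) to 1 (fully open), then the shift along the tool's x, y, z in units of 12 cm (1.0 is 12 cm), then the turn about the tool's z in units of pi rad (1.0 is pi rad). In form: [[gripper, [dx, dy, dz], roll], ...]. A call has 1 to 10 rows; each row is the pose to reach, as a shift and turn from the pose commanded when the call began, along the tool's axes at that moment, turning the shorter way round; what a row does not reach only later rows make up. A row lasts 1/10 s, in which the tool goes at most 50 mm and 8.59 degrees, less where a joint would pass 70% of its speed; a pose out of reach is approached as far as the arm can. A call with a number of a shift or a turn outside -1 to 1 is refused whole. A call with a gripper value outside its range is refused whole. The fingers move at their own pace and stop on an object; the grip force is fixed at half the most. Time passes only in rows, so rows that repeat a pose let the fingers close. It gives the time, the measured TCP pose, the force, the opening and the grip force at its end, in the units of the state.
- manip.state(): the state, without advancing time (a new reading comes with each control period).
- manip.grab_frame(name): name is "scene" or "top"; returns a dict with "img" (384x512x3 uint8, red, green, blue), "fx", "fy", "cx", "cy" (pixels), "eye" and "rotation" of the camera in the world. Camera axes: x right, y down, z forward; pixel columns grow to the right and rows downward; lengths in m; the calibration is good to about 2 mm. A picture is of the moment at which its call begins. There is no depth.
- manip.job_done(): hands the job in; it is judged then, once.
The state is a dict: "time": time; "joint_pos": joint angles; "joint_vel": joint speeds; "joint_efforts": joint torques, N m; "tool_pos": TCP position; "tool_rot": TCP orientation; "contact_force": force on the tool from outside, world axes, zero at the start; "ft_torque": the same for the moment, N m; "gripper_width": opening from 0.0 (shut) to 1.0 (fully open); "grasp_force": force on a finger pad.
Only numpy, scipy, OpenCV 4.12 (cv2) and the standard library are available. Lean on these libraries where they do the work, as an engineer would, in place of code of your own. Each camera call takes 0.05 s, during which the arm holds its last target. There are 200 camera calls.

## Working session

There is one attempt and no reset: what is moved stays moved. The work goes in short steps, Python scripts to look and compute and a shell command to move; the robot and the scene stay as the last step left them, time stands still between calls to the robot, and variables do not carry over. Pictures are saved under pics/ and viewed, at most 10 in all, crops included, and the job is handed in when it is done.

```bash
mkdir -p pics
cat > h.py <<'E'
import numpy as np, cv2
from plant import manip
def snap(name,fn):
    f=manip.grab_frame(name); cv2.imwrite('pics/'+fn,cv2.cvtColor(f['img'],cv2.COLOR_RGB2BGR)); np.save('pics/'+fn+'.npy',f,allow_pickle=True); return f
def load(fn): return np.load('pics/'+fn+'.npy',allow_pickle=True).item()
def back(f,u,v,z):
    R=np.array(f['rotation']);R=R if R.shape==(3,3) else None
    d=R@np.array([(u-f['cx'])/f['fx'],(v-f['cy'])/f['fy'],1]);e=np.array(f['eye'])
    return e+d*(z-e[2])/d[2]
def proj(f,p):
    c=np.array(f['rotation']).T@(np.array(p)-np.array(f['eye']))
    return f['fx']*c[0]/c[2]+f['cx'],f['fy']*c[1]/c[2]+f['cy']
E
python3 - <<'E'
from h import *
for n in('top','scene'):
    f=snap(n,n+'0.png');print(n,f['fx'],f['cx'],f['cy'],f['eye'],np.round(f['rotation'],3))
print(manip.state())
E
python3 -c "
import cv2
for n in('top','scene'):
  i=cv2.imread(f'pics/{n}0.png');cv2.imwrite(f'pics/{n}0b.png',cv2.resize(i,(800,600),interpolation=3))"
```

```text
top 363.7820200163264 248.04233923513237 193.73497916411355 [ 0.34293594 -0.04874602  1.16825356] [ 0.068 -0.697  0.71  -0.07 ]
scene 375.5727372324119 259.41174877305474 193.91052624963137 [0.97101993 0.19070849 0.85792985] [-0.143  0.47   0.836 -0.246]
{'time': 0.1, 'joint_pos': array([ 1.13897107e+00,  5.32903289e-02,  1.61415696e+00, -1.25405364e-05,
        1.47600288e+00, -1.18993083e-01]), 'joint_vel': array([-0.00023599, -0.00140262, -0.00373606, -0.00212698, -0.00179403,
        0.00061949]), 'joint_efforts': array([ 1.30701974e-04, -3.94907963e+01, -3.71361208e+01, -1.19750493e-04,
        3.96990072e-03, -1.27316602e-05]), 'tool_pos': array([0.19210741, 0.59414994, 0.23018612]), 'tool_rot': array([-2.46559999e-04,  1.55778397e-01,  9.87791592e-01, -8.95451452e-04]), 'contact_force': array([ 0.05636204,  0.35057987, -0.95184853]), 'ft_torque': array([-0.00460529, -0.04746585,  0.03888477]), 'grasp_force': 0.0, 'gripper_width': 0.9993539806485836}
```

View pics/top0b.png

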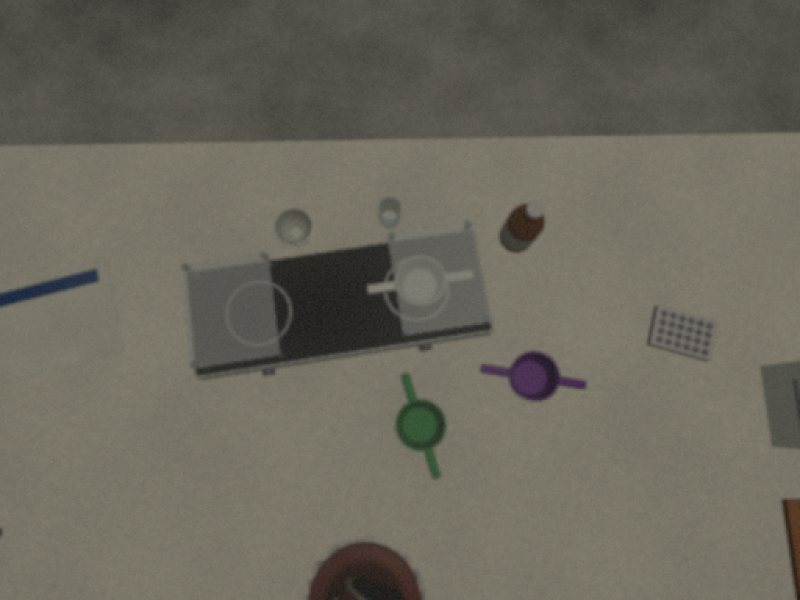

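View pics/scene0b.png

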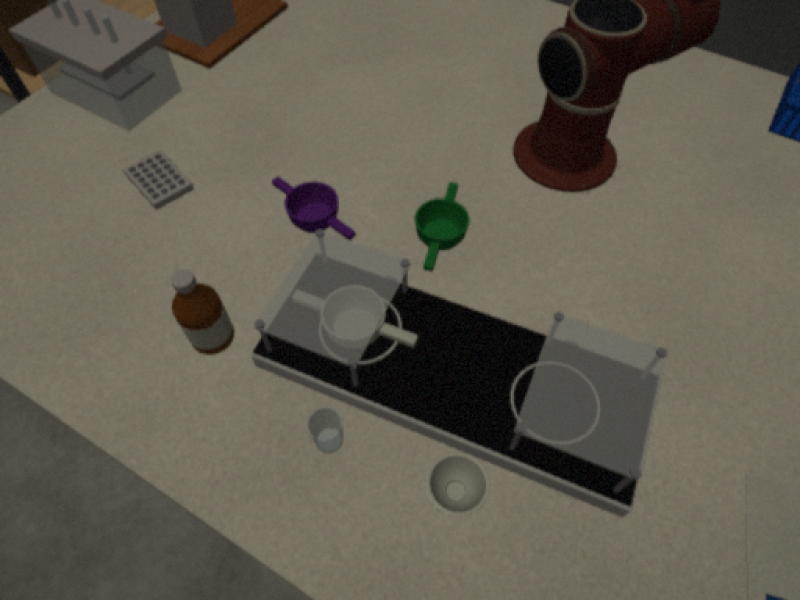

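The top view shows the warming plate, with the white dish in the right ring at about (419,287) in the 800-wide image and the empty goal ring at about (258,313). There are three dish shapes: white (419,287), green (420,425) and purple (534,376). Only the white one fits the description, because it is porcelain white and stands in a ring. Next I'll fit the plate pose and confirm it in a crop.

```bash
cat >> h.py <<'E'
from scipy.spatial.transform import Rotation as Ro
from scipy.optimize import least_squares
def fixf(f):
    q=np.array(f['rotation'])
    if q.shape==(4,): f['rotation']=Ro.from_quat(q[[1,2,3,0]]).as_matrix()
    return f
def P2W(q,p):
    c,s=np.cos(q[2]),np.sin(q[2]); p=np.asarray(p,float)
    return np.array([q[0]+c*p[0]-s*p[1],q[1]+s*p[0]+c*p[1],p[2]])
E
cat > fit.py <<'E'
from h import *
t,s=fixf(load('top0.png')),fixf(load('scene0.png'))
k=1.5625
obs=[(t,258.5,313,(0,.16,.05)),(t,416.5,288,(0,-.16,.05)),(s,555,403,(0,.16,.05)),(s,360,325,(0,-.16,.05)),
 (t,187,267,(.093,.272,.129)),(t,468,226,(.093,-.272,.129)),(t,265,256,(.093,.123,.129)),(t,391,237,(.093,-.123,.129)),
 (s,559,317,(-.093,.123,.129)),(s,661,353,(-.093,.272,.129)),(s,405,264,(-.093,-.123,.129)),(s,320,232,(-.093,-.272,.129)),
 (s,260,324,(.093,-.272,.129)),(t,491,328,(-.11,-.3,.05))]
def res(q,w=1): 
    r=[]
    for f,u,v,p in obs:
        a=proj(f,P2W(q,p)); r+=[a[0]-((u+.5)/k-.5),a[1]-((v+.5)/k-.5)]
    return np.array(r)
for f,u,v,p in obs[:4]: print(back(f,u/k,v/k,.05).round(4))
o=least_squares(res,[.55,.1,.1],loss='soft_l1'); q=o.x; np.save('q.npy',q)
print('plate',q.round(4)); print(res(q).reshape(-1,2).round(1).tolist())
# dish lug tips, z=.089 top
for f,a in((t,((368,289.5),(472,274.5))),(s,((415,341),(294,296)))):
    w=[back(f,u/k,v/k,.087) for u,v in a]; print('tips',np.round(w,4).tolist(),np.linalg.norm(w[0]-w[1]),np.mean(w,0).round(4))
print('start',P2W(q,(0,-.16,.05)),'goal',P2W(q,(0,.16,.05)))
def crop(f,p,fn,h,sc):
    u,v=map(int,proj(f,p)); x0,y0=max(u-h,0),max(v-int(.75*h),0)
    c=f['img'][y0:y0+int(1.5*h),x0:x0+2*h,::-1]; c=cv2.resize(c,None,fx=sc,fy=sc,interpolation=3)
    cv2.imwrite('pics/'+fn,c)
a=np.zeros((600,800,3),np.uint8)
for i,f in enumerate((t,s)):
    u,v=map(int,proj(f,P2W(q,(0,-.13,.06)))); c=f['img'][v-50:v+50,u-50:u+50,::-1]
    c=cv2.convertScaleAbs(cv2.resize(c,(400,400),interpolation=3),alpha=1.4)
    def pt(p):
        x,y=proj(f,P2W(q,p)); return int((x-u+50+.5)*4),int((y-v+50+.5)*4)
    for an in np.arange(0,6.28,.15): cv2.circle(c,pt((.064*np.cos(an),-.16+.064*np.sin(an),.05)),1,(0,0,255),-1)
    for p in((.1,-.115,.125),(-.1,-.115,.125),(.11,0,.05),(-.11,0,.05),(0,-.055,.089),(0,-.265,.089)): cv2.circle(c,pt(p),3,(0,255,0),-1)
    a[:400,i*400:i*400+400]=c
cv2.imwrite('pics/crop1.png',a[:400])
E
python3 fit.py
```

```text
[0.5486 0.2032 0.05  ]
[ 0.594  -0.1139  0.05  ]
[0.553  0.2055 0.05  ]
[ 0.5912 -0.1154  0.05  ]
plate [0.5723 0.0453 0.1357]
[[-0.0, -0.5], [-0.0, 0.2], [-0.1, -1.0], [0.3, 1.4], [-1.5, -0.7], [0.1, -1.5], [-1.1, -1.2], [0.3, -1.2], [0.2, -0.5], [0.6, -0.5], [0.1, -1.2], [-0.0, 0.2], [-0.3, -0.5], [2.6, 2.0]]
tips [[0.5844, -0.0172, 0.087], [0.6108, -0.2213, 0.087]] 0.20576972743514993 [ 0.5976 -0.1192  0.087 ]
tips [[0.5889, -0.0153, 0.087], [0.6184, -0.2195, 0.087]] 0.20634466627042003 [ 0.6037 -0.1174  0.087 ]
start [ 0.59398847 -0.11323307  0.05      ] goal [0.55069254 0.20382443 0.05      ]
```

View pics/crop1.png

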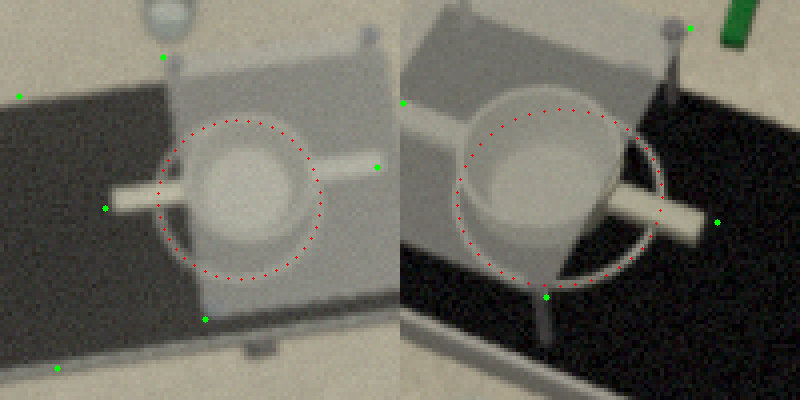

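The overlay agrees with the images: the red ring sits on the painted start ring and the green lug tips fall within a few mm of the real ones. The white dish is confirmed, about 5 mm off the ring centre toward +x/-y. I'll approach the inner lug.

```bash
cat > rem.py <<'E'
import sys
from h import *
# usage: rem.py x y z  (world target), prints remaining shift in row units
q=np.load('q.npy'); s=manip.state(); T=np.array([float(a) for a in sys.argv[1:4]])
w=np.array(s['tool_rot']); R=Ro.from_quat(w[[1,2,3,0]]).as_matrix()
d=R.T@(T-s['tool_pos']); e=np.array([np.cos(q[2]),np.sin(q[2]),0]); l=R.T@e
r=np.arctan2(l[1],l[0])-np.pi/2; r=(r+np.pi/2)%np.pi-np.pi/2
p=np.array(s['tool_pos'][:2])-q[:2]; c,n=e[:2]
print('t',round(s['time'],2),'tcp',np.round(s['tool_pos'],4),'plate xy',np.round([c*p[0]+n*p[1],-n*p[0]+c*p[1]],4),'shift',np.round(d/.12,3),'roll',round(r/np.pi,4),'F',np.round(s['contact_force'],1),'w',round(s['gripper_width'],3),'gf',round(s['grasp_force'],1), 'tilt',np.round(R[2],4))
E
python3 -m pendant '[[1,[-1,-0.84,0],0.18],[1,[-1,-0.84,0],0.18],[1,[-1,-0.84,0],0.18],[1,[-1,-0.84,0],0.18],[1,[-1,-0.84,0],0.18],[1,[-1,-0.84,0],0.18]]'
python3 rem.py .5885 -.029 .2
```

```text
time: 0.7
tool_pos: [0.2753, 0.4619, 0.2311]
tool_rot: [-0.0, 0.424, 0.906, -0.0]
contact_force: [-0.1, 0.4, -0.1]
gripper_width: 1.0
grasp_force: 0.0
t 0.7 tcp [0.2753 0.4619 0.2311] plate xy [-0.2379  0.453 ] shift [-4.814 -0.614  0.258] roll 0.1779 F [-0.1  0.4 -0.1] w 1.0 gf 0.0 tilt [ 3.e-04 -3.e-04 -1.e+00]
```

```bash
python3 -m pendant '[[1,[-1,-0.2,0],0.178],[1,[-1,-0.2,0],0.178],[1,[-1,-0.2,0],0.178],[1,[-1,-0.2,0],0.178],[1,[-1,-0.2,0],0.178],[1,[-1,-0.2,0],0.178]]' >/dev/null
python3 rem.py .5885 -.029 .2
```

```text
t 1.3 tcp [0.3332 0.355  0.2312] plate xy [-0.195   0.3392] shift [-3.462  1.667  0.26 ] roll 0.0008 F [0.3 0.2 0.2] w 1.005 gf 0.0 tilt [ 1.e-04 -3.e-04 -1.e+00]
```

```bash
python3 -m pendant '[[1,[-1,0.8,0],0],[1,[-1,0.8,0],0],[1,[-1,0.8,0],0],[1,[-1,0.8,0],0],[1,[-1,0.8,0],0]]' >/dev/null
python3 -m pendant '[[1,[-1,0.8,0],0],[1,[-1,0.8,0],0],[1,[-1,0.8,0],0],[1,[-1,0.8,0],0],[1,[-1,0.8,0],0]]' >/dev/null
python3 -m pendant '[[1,[-1,0.1,0],0],[1,[-1,0.1,0],0],[1,[-1,0.1,0],0],[1,[-1,0.1,0],0],[1,[-1,0.1,0],0]]' >/dev/null
python3 rem.py .5885 -.029 .2
```

```text
t 2.8 tcp [0.583  0.0265 0.2313] plate xy [ 0.008 -0.02 ] shift [-0.465 -0.017  0.26 ] roll 0.0 F [-0.1  0.  -0.2] w 1.001 gf 0.0 tilt [ 1.e-03 -3.e-04 -1.e+00]
```

```bash
python3 -m pendant '[[1,[-0.46,-0.02,0],0],[1,[-0.46,-0.02,0.2],0],[1,[-0.46,-0.02,0.5],0],[1,[-0.46,-0.02,0.8],0],[1,[-0.46,-0.02,0.97],0],[1,[-0.46,-0.02,0.97],0],[1,[-0.46,-0.02,0.97],0]]' >/dev/null
python3 rem.py .5885 -.029 .064
cat > look.py <<'E'
import sys
from h import *
q=np.load('q.npy'); n=sys.argv[1]; y0=float(sys.argv[2]); hs=int(sys.argv[3])
a=[]
for cam in('top','scene'):
    f=fixf(snap(cam,n+cam+'.png')); u,v=map(int,proj(f,P2W(q,(0,y0,.06)))); u=min(max(u,hs),511-hs); v=min(max(v,hs),383-hs)
    a.append(cv2.convertScaleAbs(cv2.resize(f['img'][v-hs:v+hs,u-hs:u+hs,::-1],(400,400),interpolation=3),alpha=1.4)); print(cam,'origin',u-hs,v-hs,'scale',200/hs)
cv2.imwrite('pics/'+n+'.png',np.hstack(a))
E
python3 look.py l1 -.09 60
```

```text
t 3.5 tcp [ 0.5886 -0.0287  0.1154] plate xy [ 0.0061 -0.0756] shift [-0.002 -0.001  0.428] roll 0.0001 F [0.6 0.2 0.6] w 1.0 gf 0.0 tilt [ 3.e-04  1.e-04 -1.e+00]
top origin 184 126 scale 3.3333333333333335
scene origin 196 157 scale 3.3333333333333335
```

View pics/l1.png

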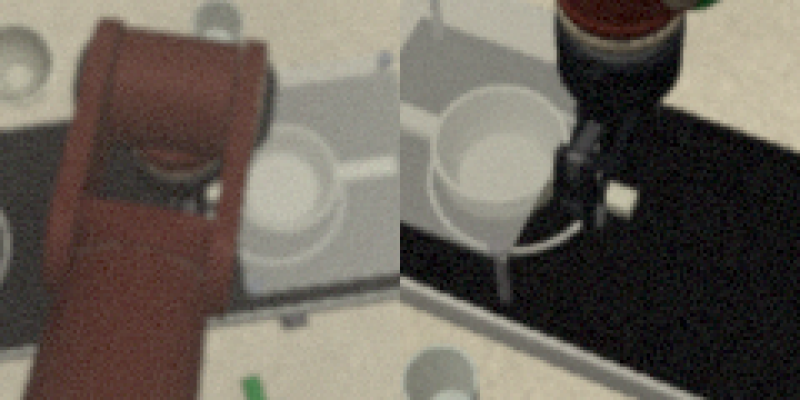

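The scene crop shows the open fingers straddling the white lug, with its tip at about (622,200) standing out just beyond them. Lowering and closing.

```bash
python3 -m pendant '[[1,[0,0,0.15],0],[1,[0,0,0.3],0],[1,[0,0,0.42],0],[1,[0,0,0.42],0],[0.6,[0,0,0.42],0],[0.4,[0,0,0.42],0],[0.3,[0,0,0.42],0],[0.25,[0,0,0.42],0],[0.2,[0,0,0.42],0],[0.1,[0,0,0.42],0]]' >/dev/null
python3 rem.py .5885 -.029 .064
python3 -m pendant '[[0,[0,0,0],0],[0,[0,0,0],0],[0,[0,0,0],0],[0,[0,0,0],0],[0,[0,0,0],0]]' >/dev/null
python3 rem.py .5885 -.029 .064
```

```text
t 4.6 tcp [ 0.5891 -0.0306  0.0652] plate xy [ 0.0063 -0.0775] shift [ 0.014 -0.003  0.01 ] roll -0.0008 F [ 0.1 -0.3  2.8] w 0.203 gf 60.0 tilt [-3.e-04  1.e-03 -1.e+00]
t 5.1 tcp [ 0.589  -0.0305  0.065 ] plate xy [ 0.0063 -0.0774] shift [ 0.013 -0.003  0.008] roll -0.0007 F [-0.4  2.2  4.5] w 0.201 gf 60.3 tilt [-1.e-04  9.e-04 -1.e+00]
```

```bash
python3 -m pendant '[[0,[0.04,0,0],0],[0,[0.12,0,0],0],[0,[0.2,0,0],0],[0,[0.28,0,0],0],[0,[0.36,0,0],0],[0,[0.44,0,0],0],[0,[0.52,0,0],0],[0,[0.6,0,0],0],[0,[0.66,0,0],0],[0,[0.66,0,0],0]]' >/dev/null
python3 rem.py .5885 -.029 .064
```

```text
t 6.1 tcp [0.5779 0.0497 0.0647] plate xy [0.0061 0.0036] shift [-0.662  0.     0.005] roll -0.0005 F [-0.5 -0.7  7. ] w 0.197 gf 60.6 tilt [ 1.7e-03 -1.0e-04 -1.0e+00]
```

```bash
python3 -m pendant '[[0,[0.04,0,0],0],[0,[0.12,0,0],0],[0,[0.2,0,0],0],[0,[0.28,0,0],0],[0,[0.36,0,0],0],[0,[0.44,0,0],0],[0,[0.52,0,0],0],[0,[0.6,0,0],0],[0,[0.66,0,0],0],[0,[0.66,0,0],0]]' >/dev/null
python3 rem.py .5885 -.029 .064
python3 look.py l2 0.0 70
```

```text
t 7.1 tcp [0.5671 0.1278 0.0647] plate xy [0.006  0.0825] shift [-1.319  0.002  0.004] roll -0.0006 F [-0.8 -1.8  6.8] w 0.196 gf 60.6 tilt [ 1.3e-03 -6.0e-04 -1.0e+00]
top origin 145 121 scale 2.857142857142857
scene origin 220 160 scale 2.857142857142857
```

View pics/l2.png

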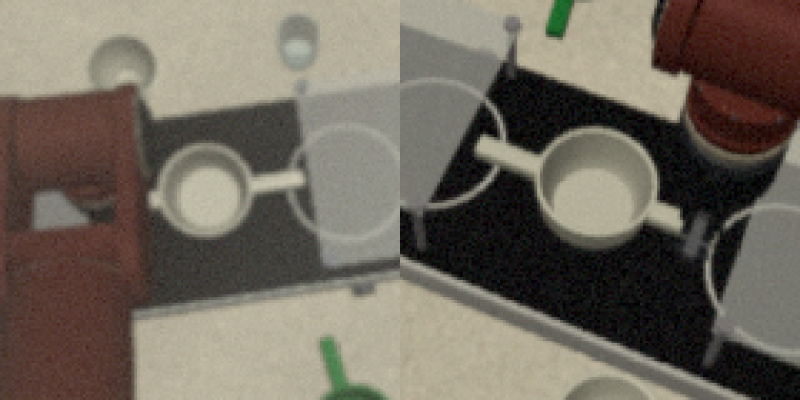

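The dish is now in the open middle, still aligned. Its free -y lug tip is at about (303,180) in the top crop and (478,148) in the scene crop.

Run:
```python
from h import *
q=np.load('q.npy');c,n=np.cos(q[2]),np.sin(q[2])
def pl(w): p=w[:2]-q[:2]; return np.round([c*p[0]+n*p[1],-n*p[0]+c*p[1]],4)
t,s=fixf(load('l2top.png')),fixf(load('l2scene.png'));k=140/400
for f,u,v,o,z in((t,303,180,(145,121),.087),(s,78,148,(220,160),.085),(t,206,189,(145,121),.1),(s,198,184,(220,160),.1)):
    print(pl(back(f,o[0]+u*k,o[1]+v*k,z)))
```

```text
[ 0.0002 -0.1109]
[ 0.0084 -0.1094]
[ 0.0034 -0.008 ]
[ 0.0082 -0.0037]
```

```bash
python3 -m pendant '[[0.3,[0,0,0],0],[0.6,[0,0,0],0],[1,[0,0,0],0],[1,[0,0,0],0],[1,[0,0,-0.1],0],[1,[0,0,-0.3],0],[1,[0,0,-0.6],0],[1,[0,0,-0.6],0],[1,[-0.3,0,-0.6],0],[1,[-0.6,0,-0.6],0]]' >/dev/null
python3 rem.py .5839 -.0389 .064
python3 -m pendant '[[1,[-0.3,0,0],0],[1,[-0.6,0,0],0],[1,[-0.8,0,0],0],[1,[-0.8,0,0],0],[1,[-0.8,0,0],0]]' >/dev/null
python3 rem.py .5839 -.0389 .064
python3 look.py l3 0 70
```

```text
t 8.2 tcp [0.5774 0.055  0.1375] plate xy [0.0063 0.0089] shift [-0.782 -0.053  0.612] roll -0.0001 F [ 0.1  0.2 -0. ] w 1.002 gf 0.0 tilt [-0.      0.0014 -1.    ]
t 8.7 tcp [ 0.5898 -0.0402  0.1366] plate xy [ 0.0057 -0.087 ] shift [ 0.016 -0.047  0.605] roll -0.0011 F [ 0.8  0.5 -0.4] w 1.003 gf 0.0 tilt [ 7.e-04 -1.e-04 -1.e+00]
top origin 145 121 scale 2.857142857142857
scene origin 220 160 scale 2.857142857142857
```

View pics/l3.png

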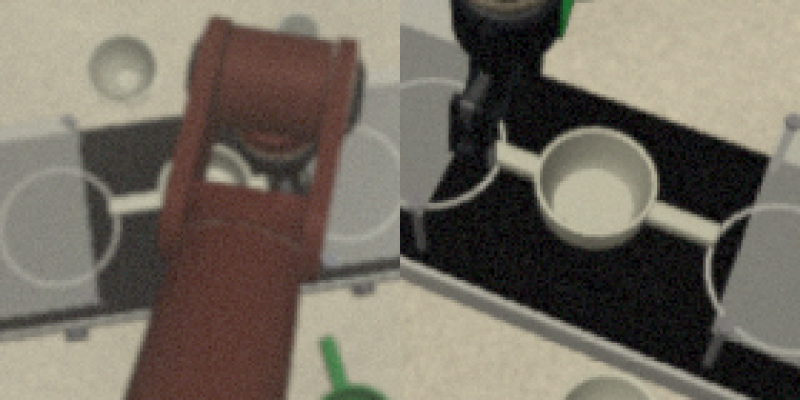

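The dish stayed put on release and the fingers now straddle the -y lug, clear of the right guard. Lowering and gripping.

```bash
python3 -m pendant '[[1,[0.015,0,0.2],0],[1,[0.015,0,0.4],0],[1,[0.015,0,0.55],0],[1,[0.015,0,0.6],0],[0.6,[0.015,0,0.6],0],[0.4,[0.015,0,0.6],0],[0.3,[0.015,0,0.6],0],[0.2,[0.015,0,0.6],0],[0,[0.015,0,0.6],0],[0,[0.015,0,0.6],0]]' >/dev/null
python3 rem.py .5839 -.0389 .064
python3 - <<'E'
from h import *
q=np.load('q.npy');c,n=np.cos(q[2]),np.sin(q[2])
s=fixf(load('l3scene.png'));w=back(s,220+318*.35,160+233*.35,.082);p=w[:2]-q[:2]; print(np.round([c*p[0]+n*p[1],-n*p[0]+c*p[1]],4))
E
```

```text
t 9.8 tcp [ 0.5902 -0.0385  0.0656] plate xy [ 0.0063 -0.0855] shift [ 0.004 -0.052  0.013] roll -0.0008 F [-1.5  0.1  3.8] w 0.196 gf 60.9 tilt [-5.0e-04  1.1e-03 -1.0e+00]
[0.0016 0.0977]
```

```bash
python3 -m pendant '[[0,[0.04,0,0],0],[0,[0.12,0,0],0],[0,[0.2,-0.01,0],0],[0,[0.28,-0.02,0],0],[0,[0.36,-0.03,0],0],[0,[0.44,-0.04,0],0],[0,[0.52,-0.04,0],0],[0,[0.6,-0.04,0],0],[0,[0.68,-0.04,0],0],[0,[0.68,-0.04,0],0]]' >/dev/null
python3 rem.py .5839 -.0389 .064
python3 -m pendant '[[0,[0.04,0,0],0],[0,[0.12,0,0],0],[0,[0.2,0,0],0],[0,[0.28,0,0],0],[0,[0.36,0,0],0],[0,[0.44,0,0],0],[0,[0.52,0,0],0],[0,[0.6,0,0],0],[0,[0.68,0,0],0],[0,[0.68,0,0],0]]' >/dev/null
python3 rem.py .5839 -.0389 .064
python3 look.py l4 0.14 60
```

```text
t 10.8 tcp [0.5746 0.0433 0.0655] plate xy [ 0.002  -0.0023] shift [-0.689 -0.015  0.013] roll -0.0004 F [ 1.8 -0.5  4.3] w 0.197 gf 61.1 tilt [ 3.0e-04  2.2e-03 -1.0e+00]
t 11.8 tcp [0.5636 0.1242 0.0655] plate xy [0.0021 0.0794] shift [-1.37  -0.015  0.012] roll -0.0004 F [ 0.8 -0.6  5.9] w 0.192 gf 61.1 tilt [ 5.e-04  2.e-03 -1.e+00]
top origin 110 138 scale 3.3333333333333335
scene origin 287 191 scale 3.3333333333333335
```

View pics/l4.png

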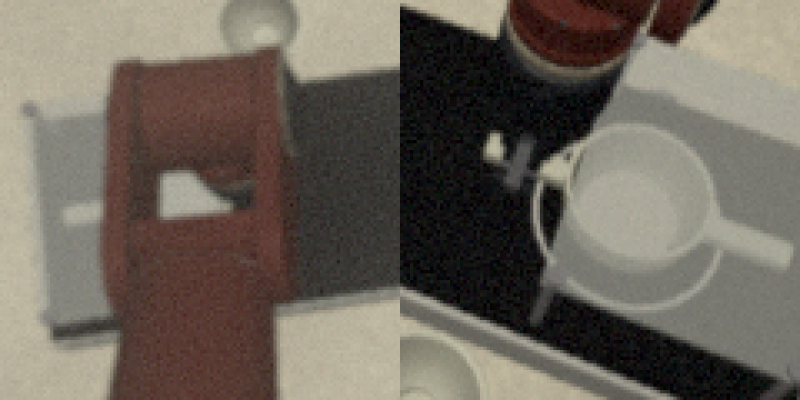

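The dish is under the left guard and looks inside the goal ring. I'll let go, back off and measure it.

```bash
python3 -m pendant '[[0.3,[0,0,0],0],[0.6,[0,0,0],0],[1,[0,0,0],0],[1,[0,0,0],0],[1,[0,0,-0.1],0],[1,[0,0,-0.3],0],[1,[0,0,-0.6],0],[1,[-0.3,0,-0.8],0],[1,[-0.7,0,-0.9],0],[1,[-1,0,-0.9],0]]' >/dev/null
python3 -m pendant '[[1,[-0.4,0,0],0],[1,[-0.8,0,0],0],[1,[-1,0,0],0],[1,[-1,0,0],0],[1,[-1,0,0],0]]' >/dev/null
python3 rem.py .5839 -.0389 .064
python3 look.py l5 0.16 50
```

```text
t 13.4 tcp [ 0.5951 -0.1153  0.1731] plate xy [ 0.0009 -0.1622] shift [ 0.643 -0.009  0.909] roll -0.0012 F [-0.3  0.5 -0.5] w 1.002 gf 0.0 tilt [ 4.e-04  5.e-04 -1.e+00]
top origin 114 149 scale 4.0
scene origin 305 205 scale 4.0
```

View pics/l5.png

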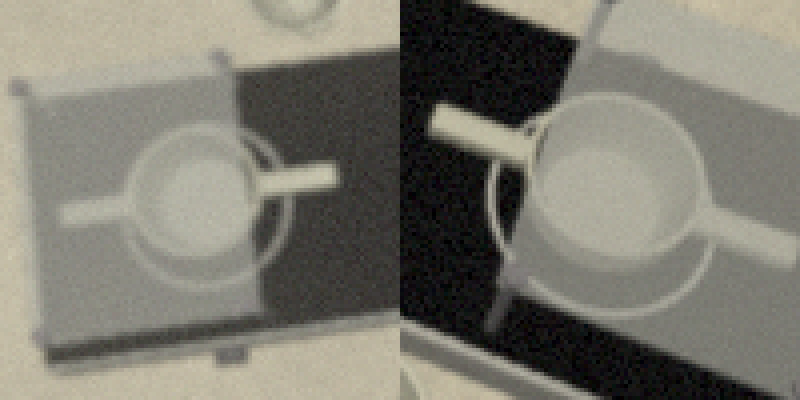

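Tips at (60,215) and (338,174) and rim centre at about (193,193) in the top crop; rim centre at about (617,174) in the scene crop.

Run:
```python
from h import *
q=np.load('q.npy');c,n=np.cos(q[2]),np.sin(q[2])
def pl(w): p=w[:2]-q[:2]; return np.round([c*p[0]+n*p[1],-n*p[0]+c*p[1]],4)
t,s=fixf(load('l5top.png')),fixf(load('l5scene.png'))
T,S=(114,149),(305,205)
for nm,f,u,v,o,z in(('tip+y',t,60,215,T,.087),('tip-y',t,338,174,T,.087),('rim top',t,193,193,T,.1),('ring top',t,209,206,T,.05),('rim sc',s,217,174,S,.1),('ring sc',s,201,209,S,.05),('tip-y sc',s,31,120,S,.085)):
    print(nm,pl(back(f,o[0]+u/4-.4,o[1]+v/4-.4,z)))
```

```text
tip+y [0.0009 0.2626]
tip-y [-0.      0.0517]
rim top [-0.0007  0.1591]
ring top [-0.0016  0.1583]
rim sc [0.0021 0.1581]
ring sc [0.0002 0.1599]
tip-y sc [0.0038 0.0524]
```

The dish centre is within about 3 mm of the ring centre and the lugs are aligned. The arm is clear of everything, with its fingertips at z = 173 mm.

```bash
python3 -c "
from plant import manip
print(manip.job_done())"
```

```text
the job is handed in; nothing more can be done
None
```

I slid the white dish into the goal ring, released it and handed the job in after about 13.5 s; in the last pictures it stood within about 3 mm of the ring's centre with its lugs in line with the plate (no verdict was returned).

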